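# Seat a piston on its nest and hold the hardness probe square on the marked spot

## Task

First press the piston in the inclined nest fully home with the closed gripper, so that no gap is left under its skirt. Then take the orange hardness probe out of its dock and hold its nose inside the blue paint ring on the piston's crown, square to the sloping crown, pressed on lightly so that the sprung nose is about half in. Finish while still holding it there, steady in the gripper, and do not disturb the other parts on the bench.

Things in the scene. Friction and masses are not known exactly. Their poses are not given: they have to be found in the camera images.
- nest: Fixed inspection nest: grey base 170 x 130 mm, steel face plate sloping 15 degrees, its normal leaning to the nest's own -x (towards the robot at yaw 0), with a datum ring (116 mm diameter) on which the piston's skirt comes to rest. On the left or right half of the bench, turned up to 30 degrees. Origin: centre of the base's underside, z up.
- piston: Aluminium piston, 104 mm diameter, 90 mm long, on the nest, crown up. Origin: centre of its open lower (skirt) end; z along its axis, out of the flat crown, 15 degrees from vertical. It only slides along z on the nest's plug, whose O-ring drags: a push of about 12 N (at most 16) anywhere on the crown moves it down; it stays where left. It does not lift off or turn in use.
- seat_gap (a joint): Gap in m between the piston's skirt and the nest's datum ring: 0 fully home (rigid stop), 0.007 to 0.011 at the start.
- crown (a point): Centre of the piston's flat crown surface, 90 mm along z from the piston's origin; z square out of the crown.
- mark (a point): The marked spot: centre of the blue painted ring (18 mm inside, 23 mm outside diameter) on the flat crown, 31 mm from the crown's centre in any direction; z square out of the crown. Moves down with the piston.
- dock: Fixed probe dock: black base 90 x 90 x 12 mm with an upright grey tube, 40 mm outside and 22 mm inside diameter, rim 76 mm above the table. Origin: centre of its underside, z up. Lift the probe straight up at least 60 mm to clear it.
- probe: Pen-type hardness probe, 0.16 kg, 152 mm long, upright in the dock, nose down. Origin: tip of the relaxed nose, docked 20 mm above the table; z along its axis to its top. From the tip: brass nose to 10 mm, steel sleeve 18 mm diameter to 56, black collar 34 mm diameter to 62 (rests on the dock's rim), round orange grip 26 mm diameter to 152. Over 15 N on the piston damages it.
- nose (a joint): How far the sprung nose is pushed into the probe, m: 0 relaxed, 0.008 fully in (rigid stop), 0.004 half in. Pushes back with about 2 N at the start of its travel, 3.6 N half in, 5 N at the end.
- nose_tip (a point): Centre of the nose's flat contact face (8 mm diameter), moves with the nose; z along the probe's axis towards its top.
- ref_block: Bystander: loose round steel reference block, 60 mm diameter, 15 mm high, lying near the robot in the middle. Origin: centre of its underside.
- piston_a: Bystander: loose piston, 104 mm diameter, 90 mm high, standing crown down at the right. Origin: centre of its underside.
- piston_b: Bystander: as piston_a, in the row beyond the work area, right of the middle.
- piston_c: Bystander: as piston_a, in the row beyond the work area, left of the middle.
- pin_a: Bystander: loose steel gudgeon pin, 31 mm diameter, 80 mm high, standing in the row beyond the work area, on the right. Origin: centre of its underside.
- pin_b: Bystander: as pin_a, on the left.
- caliper: Bystander: loose caliper, 230 mm long, 12 mm high, lying at the left. Origin: centre of the beam's underside.
Not all that is in view belongs to the job. What is shaped like the dock but yellow is not meant.

How it is judged (in metres and radians):
On the way, in this order (a step that is already met when the one before it is completed fails the run):
1. the piston is pressed fully home on the nest (gap under 1.5 mm), the probe still in its dock (value of joint seat_gap below 0.0015 m and distance of probe from where it was at the start of the episode below 0.02 m), for 0.2 s.
2. the probe is in the gripper, lifted clear of its dock (z of nose_tip in the frame of dock above 0.076 m and contact force between the fingers and probe above 1 N and contact force between probe and dock below 0.1 N), for 0.2 s.
At the end, for the whole second after the job is handed in: The gripper holds the probe still with its nose tip within 5 mm of the marked spot's centre, its axis within 0.1 rad (5.7 degrees) of square to the crown, the nose pushed in between 1.5 and 7 mm, 1 to 8 N on the piston, the probe touching no dock, and the piston still fully home (gap under 1.5 mm) (distance between nose_tip and mark below 0.005 m and angle between the z axis of nose_tip and the z axis of mark, either way round below 0.1 rad and contact force between probe and piston between 1 and 8 N and value of joint nose between 0.0015 and 0.007 m and contact force between the fingers and probe above 1 N and contact force between probe and dock below 0.1 N and linear speed of probe below 0.01 m/s and value of joint seat_gap below 0.0015 m); the arm keeps its last pose, push and grip.
It fails at once if the probe is pushed against the piston with more than 15 N (contact force between probe and piston above 15 N).
It fails at once if a bystander is moved by more than 15 mm (distance of any of ref_block, piston_a, piston_b, piston_c, pin_a, pin_b, caliper from where it was at the start of the episode above 0.015 m).
It also fails if it takes over 59 s, if anything falls off the work surface, if the arm or the gripper's body presses on something with over 40 N, if the wrist force passes 120 N, or if a joint passes its speed limit or range.

## Robot

A 6-joint arm with a two-finger parallel gripper is mounted at the origin on the work surface. World frame = base frame: x ahead of the robot, y to its left, z up, the work surface at z = 0. Lengths are in m, angles in degrees, forces in N, time in s.
With the tool pointing down it reaches from about 0.3 to 0.75 m from the base axis. Payload 8.5 kg.
Tool frame: the origin (TCP) lies between the finger pads; the fingertips stand 22 mm ahead of it and the grasp point (between the pads) lies 3 mm ahead of it (env.nose_length is the distance from the TCP to the fingertips, in m); z points along the fingers, x is the direction in which the jaws open and shut, and the axes are right-handed (so a half turn about z gives the same grasp; the last joint's range is limited). The gripper opens to 85 mm and grips with 20 to 120 N. Pads are 22 mm wide; open, the fingers measure 114 mm over their backs; the gripper's body (76 mm by 85 mm) begins 54 mm behind the grasp point. The pads swing forward as they close: fully open they stand 13 mm farther back than shut.
Start: joints at [60.774, 21.807, 74.336, -0, 83.858, -12.336], TCP at [0.16, 0.526, 0.253] pointing down, gripper open.
Joint ranges: [-178.18, 178.18], [-50.72, 133.34], [12.68, 142.11], [-81.47, 261.47], [9.98, 163.14], [-165.26, 165.26]. Speed limits (degrees/s): [136.94, 136.94, 180, 180, 180, 180].

## Interface

Orientations are given as a 3x3 rotation matrix whose columns are the frame's x, y, z axes.
In Python, from rig import env gives the robot as it stands.
- The arm moves only by the tool arm_command, never from a script. Its argument "steps" is a list of rows, each an object with "delta_pos": the shift along the world's x, y, z in mm, a list of three; "dr": the turn, a rotation vector about the world's x, y, z in degrees, a list of three. In form: [{"delta_pos": [dx, dy, dz], "dr": [wx, wy, wz]}, ...]. A call has 1 to 20 rows; each row shifts and turns the commanded pose from where the row before left it; what a row does not reach is not made up. A row lasts 1/10 s, in which the tool goes at most 50 mm and 8.59 degrees, less where a joint would pass 70% of its speed; a pose out of reach is approached as far as the arm can. A call with a gripper value outside its range is refused whole. "grip" is the opening, from 0 (shut) to 1 (fully open), set as the call begins (left out, the last holds). The fingers move at their own pace and stop on an object; "squeeze" is the grip in N (left out, the last holds). Time passes only in rows, so rows that do not move let the fingers close. It gives the time, the measured TCP pose, the force and the opening at its end, in the units of the state.
- env.observe(): the state, without advancing time (a new reading comes with each control period).
- env.get_image(name): name is "scene" or "top" or "wrist"; returns the picture (480x640x3 uint8, blue, green, red); there is no depth.
- env.get_calibration(name): a dict with "fx", "fy", "cx", "cy" (pixels), "view" (4x4, takes a point from world to camera coordinates). Camera axes: x right, y up, looking along -z (the intrinsics and any distortion apply to the point x, -y, -z); pixel columns grow to the right and rows downward; lengths in m; the calibration is good to about 2 mm. The wrist camera is an equidistant fisheye: a pixel r from the principal point sees the ray r / f radians off the axis. A picture is of the moment at which its call begins: read the wrist's pose just before it. get_calibration takes no time and is no camera call; for the wrist camera it gives the pose at the moment of the call.
- env.close_job(): hands the job in, once; it reports no verdict.
The state is a dict: "time_s": time; "q": joint angles; "qvel": joint speeds; "joint_efforts": joint torques, N m; "position": TCP position; "tool_rot": TCP orientation; "ft_force": force on the tool from outside, world axes, zero at the start; "wrist_torque": the same for the moment, N m; "grip_width": finger opening in m.
Only numpy, scipy, OpenCV 4.12 (cv2) and the standard library are available. Lean on these libraries where they do the work, as an engineer would, in place of code of your own. Each camera call takes 0.05 s, during which the arm holds its last target. There are 200 camera calls.

## Working session

There is one attempt and no reset: what is moved stays moved. The work goes in short steps, Python scripts to look and compute and a tool call to move; the robot and the scene stay as the last step left them, time stands still between calls to the robot, and variables do not carry over. Pictures are saved under pics/ and viewed, about 8 in all and at most 12, crops included, and the job is handed in when it is done.

Besides the shell and the picture viewer there is one more tool, called after "Emit:" in YAML: its name, and indented under it one key for each argument. arm_command: Moves the arm, as the interface text tells. Its arguments: {"type":"object","properties":{"steps":{"type":"array"},"grip":{"type":"number"},"squeeze":{"type":"number"}},"required":["steps"]}

```bash
mkdir -p pics; ls; python3 - <<'E'
from rig import env
import cv2
s=env.observe(); print(s)
for n in("scene","top"):
    cv2.imwrite(f"pics/{n}0.png",env.get_image(n)); c=env.get_calibration(n); print(n,c)
print(env.nose_length)
E
```

```text
pics
{'time_s': 0.0, 'q': array([ 6.07733858e+01,  2.18403140e+01,  7.43872651e+01, -4.14613666e-05,
        8.38569901e+01, -1.23371471e+01]), 'qvel': array([-0.04551495,  0.05038632,  0.03528056,  0.07839632,  0.05164822,
       -0.10652497]), 'joint_efforts': array([ 5.60285152e-04, -4.48453939e+01, -2.31274742e+01, -2.51497722e-04,
        4.80370276e-03,  3.77880639e-06]), 'position': array([0.15966732, 0.52602729, 0.25270331]), 'tool_rot': array([[ 2.90525700e-01,  9.56866918e-01, -7.20056547e-04],
       [ 9.56866102e-01, -2.90526422e-01, -1.28845891e-03],
       [-1.44207916e-03, -3.14667275e-04, -9.99998911e-01]]), 'ft_force': array([ 0.1228107 ,  0.29049846, -0.30392379]), 'wrist_torque': array([-0.03029948, -0.01061269, -0.06053169]), 'grip_width': 0.08562196382551027}
scene {'fx': 517.423850470775, 'fy': 517.423850470775, 'cx': 318.0411005411411, 'cy': 228.85420157660957, 'view': array([[-0.43818779,  0.89880895, -0.01157316,  0.24195936],
       [-0.56548183, -0.26563015,  0.78081427,  0.24857053],
       [ 0.69872867,  0.34868769,  0.62465602, -1.68161435],
       [ 0.        ,  0.        ,  0.        ,  1.        ]])}
top {'fx': 490.4118968217442, 'fy': 490.4118968217442, 'cx': 321.3064929248451, 'cy': 244.11228262166898, 'view': array([[ 0.02375687, -0.99942388, -0.0242387 ,  0.02332779],
       [ 0.99769834,  0.02216162,  0.06408492, -0.60611495],
       [-0.06351083, -0.02570537,  0.99765004, -1.31154178],
       [ 0.        ,  0.        ,  0.        ,  1.        ]])}
0.022
```

View pics/scene0.png

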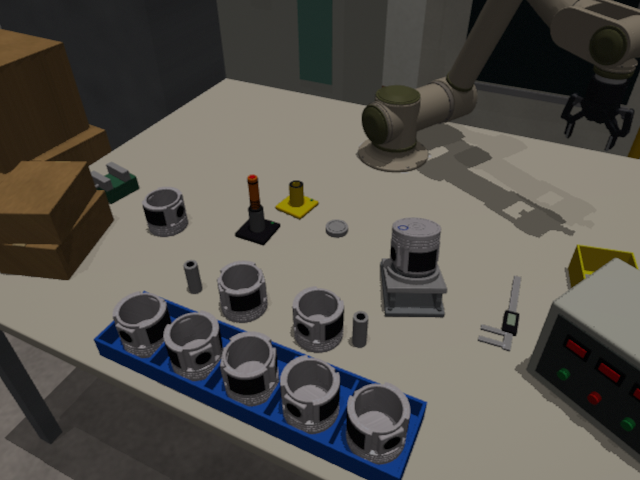

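View pics/top0.png

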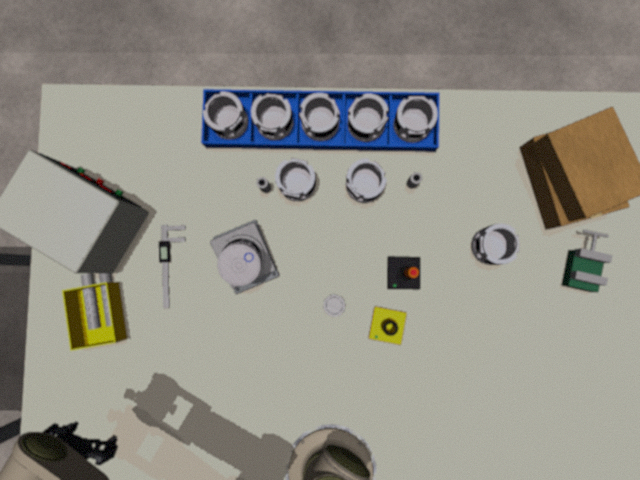

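The top view shows the nest piston at (240,262) with a blue ring near (250,257), and the orange probe in the black dock at (412,272). Things that could be mistaken for them: the yellow dock (390,325), the pistons at (495,245), (366,180) and (297,180), the tray pistons, and the blue tray. I'll take the sloping piston and the black dock.

```bash
cat > h.py <<'E'
import numpy as np, cv2
from rig import env
def ray(c,px,fish=False):
    V=np.array(c["view"]);R=V[:3,:3];t=V[:3,3]
    u=np.array([(px[0]-c["cx"])/c["fx"],(px[1]-c["cy"])/c["fy"]])
    if fish:
        r=np.linalg.norm(u); d=np.r_[u*(np.sin(r)/max(r,1e-9)),np.cos(r)]
    else: d=np.r_[u,1]
    d=d*[1,-1,-1]; d=R.T@d
    return -R.T@t, d/np.linalg.norm(d)
def plane(o,d,p,n):
    return o+d*(np.dot(np.subtract(p,o),n)/np.dot(d,n))
def onz(o,d,z): return plane(o,d,[0,0,z],[0,0,1])
def tri(r1,r2):
    A=np.c_[r1[1],-r2[1]]; s=np.linalg.lstsq(A,r2[0]-r1[0],rcond=None)[0]
    a=r1[0]+s[0]*r1[1]; b=r2[0]+s[1]*r2[1]
    return (a+b)/2,np.linalg.norm(a-b)
def project(c,P,fish=False):
    V=np.array(c["view"]);q=(V[:3,:3]@P+V[:3,3])*[1,-1,-1]
    if fish:
        r=np.hypot(q[0],q[1]);th=np.arctan2(r,q[2]);u=q[:2]/max(r,1e-9)*th
    else: u=q[:2]/q[2]
    return np.array([c["fx"]*u[0]+c["cx"],c["fy"]*u[1]+c["cy"]])
def blobs(mask,mn=5):
    n,l,s,c=cv2.connectedComponentsWithStats(mask.astype(np.uint8))
    return [(int(s[i,4]),c[i].round(1).tolist(),s[i,:4].tolist()) for i in range(1,n) if s[i,4]>=mn]
E
python3 - <<'E'
from h import *
C={};
for n in("scene","top"):
    im=cv2.imread(f"pics/{n}0.png"); hsv=cv2.cvtColor(im,cv2.COLOR_BGR2HSV); C[n]=env.get_calibration(n)
    print(n,"blue",blobs(cv2.inRange(hsv,(105,60,60),(130,255,255))))
    print("orange",blobs(cv2.inRange(hsv,(3,170,120),(14,255,255))))
    print("black",[b for b in blobs(cv2.inRange(hsv,(0,0,0),(180,255,45)),150) if b[0]<3000])
im=cv2.imread("pics/top0.png"); a=cv2.resize(im[205:310,190:300],None,fx=5,fy=5,interpolation=cv2.INTER_CUBIC)
im=cv2.imread("pics/scene0.png"); b=cv2.resize(im[210:325,370:460],(411,525),interpolation=cv2.INTER_CUBIC)
b=cv2.resize(b,(240,525)) if 0 else b
cv2.imwrite("pics/crop.png",cv2.resize(np.hstack([a,b]),None,fx=.8,fy=.8))
E
```

```text
scene blue [(15, [404.1, 227.3], [401, 225, 7, 5]), (6, [398.5, 227.0], [398, 226, 2, 3]), (7, [144.3, 291.6], [143, 291, 4, 2]), (110, [179.6, 306.1], [164, 299, 33, 14]), (33, [173.9, 318.0], [170, 314, 14, 9]), (4579, [291.9, 407.3], [94, 320, 333, 159]), (99, [230.9, 326.4], [218, 320, 28, 13]), (63, [224.6, 341.7], [221, 337, 9, 11]), (143, [288.1, 349.5], [271, 341, 35, 19]), (8, [308.6, 356.2], [307, 355, 4, 3])]
orange [(10, [249.5, 177.5], [248, 175, 4, 5]), (10, [254.4, 176.9], [253, 175, 4, 5])]
black [(2605, [315.3, 39.2], [298, 0, 34, 84]), (326, [474.8, 13.8], [466, 0, 22, 39]), (428, [611.8, 10.3], [586, 1, 54, 18]), (1132, [380.4, 131.2], [362, 105, 55, 49]), (457, [445.6, 116.7], [415, 105, 60, 27]), (965, [256.8, 225.5], [236, 200, 44, 45]), (293, [155.4, 217.5], [144, 208, 23, 19]), (699, [17.5, 263.0], [0, 244, 49, 33]), (242, [402.4, 265.9], [391, 245, 44, 33]), (539, [421.8, 261.2], [408, 249, 29, 23]), (525, [245.2, 301.5], [228, 288, 34, 24]), (318, [425.5, 300.0], [400, 293, 42, 18]), (419, [157.9, 328.1], [145, 307, 26, 38]), (201, [509.8, 323.8], [502, 311,
[... 179 characters left out ...]
), (613, [246.4, 385.2], [226, 374, 40, 22]), (332, [328.6, 407.4], [319, 389, 21, 33]), (348, [354.9, 433.9], [345, 409, 21, 41]), (155, [391.6, 442.7], [383, 436, 18, 14])]
top blue [(5368, [322.5, 122.6], [201, 89, 239, 60]), (16, [245.6, 256.9], [244, 253, 6, 9]), (12, [251.8, 255.8], [249, 253, 5, 7])]
orange [(68, [413.2, 272.1], [409, 267, 10, 11])]
black [(832, [541.2, 164.9], [521, 136, 43, 65]), (240, [100.7, 186.5], [50, 159, 90, 49]), (217, [569.0, 267.0], [563, 250, 16, 35]), (290, [14.0, 259.3], [0, 254, 30, 11]), (733, [401.7, 272.3], [388, 258, 31, 30]), (272, [9.2, 430.3], [0, 419, 20, 23]), (2590, [67.5, 449.8], [19, 423, 98, 57]), (495, [347.3, 457.9], [325, 445, 44, 33])]
```

View pics/crop.png

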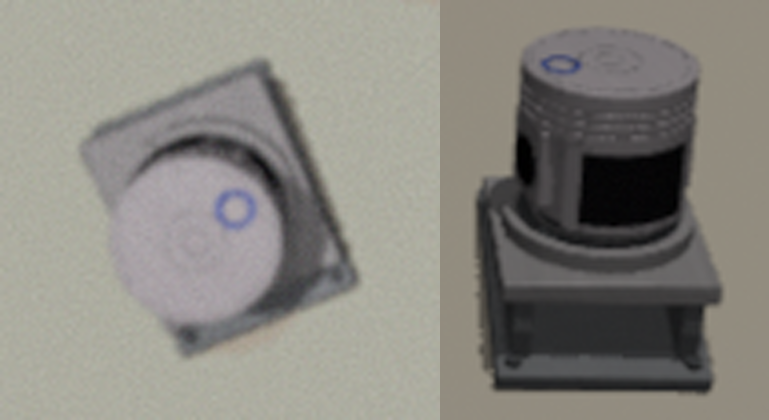

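The crop (top origin 190,205, scale 4) shows the ring at top pixel (249,257) and the crown centre at (238.7,265). In the scene view they are at (402.8,227.5) and (417,226.7). The base's long edge suggests a yaw near +22°.

```bash
python3 - <<'E'
from h import *
T=env.get_calibration("top");S=env.get_calibration("scene")
print("mark",tri(ray(T,(249,257.2)),ray(S,(402.8,227.5))))
print("crown",tri(ray(T,(238.7,265)),ray(S,(417.1,226.7))))
print("probe top z.172",onz(*ray(T,(413.2,272.1)),.172), onz(*ray(S,(253,178)),.172))
print("dock base center z.012",onz(*ray(T,(404,272.5)),.012))
g=lambda x,y:onz(*ray(T,(190+x/4,205+y/4)),.0)
for p in[(187,353),(357,285)]: print("corner z0",g(*p))
a,b=g(187,353),g(357,285);d=a-b;print(np.degrees(np.arctan2(-d[0],d[1])),np.linalg.norm(d))
E
```

```text
mark (array([0.56042623, 0.208877  , 0.16227322]), np.float64(0.0010561795822859742))
crown (array([0.54081694, 0.23446571, 0.15895856]), np.float64(0.0020757229548785923))
probe top z.172 [ 0.53375589 -0.18732198  0.172     ] [ 0.54234098 -0.17844127  0.172     ]
dock base center z.012 [ 0.533842  -0.1884237  0.012    ]
corner z0 [0.46620457 0.26698078 0.        ]
corner z0 [0.51560023 0.15128024 0.        ]
23.11893417994966 0.1258036024580806
```

Emit:
arm_command:
  steps:
    - {"delta_pos":[28.8,-25.6,5],"dr":[0.49,-1.15,0]}
    - {"delta_pos":[28.8,-25.6,5],"dr":[0.49,-1.15,0]}
    - {"delta_pos":[28.8,-25.6,5],"dr":[0.49,-1.15,0]}
    - {"delta_pos":[28.8,-25.6,5],"dr":[0.49,-1.15,0]}
    - {"delta_pos":[28.8,-25.6,5],"dr":[0.49,-1.15,0]}
    - {"delta_pos":[28.8,-25.6,5],"dr":[0.49,-1.15,0]}
    - {"delta_pos":[28.8,-25.6,5],"dr":[0.49,-1.15,0]}
    - {"delta_pos":[28.8,-25.6,5],"dr":[0.49,-1.15,0]}
    - {"delta_pos":[28.8,-25.6,5],"dr":[0.49,-1.15,0]}
    - {"delta_pos":[28.8,-25.6,5],"dr":[0.49,-1.15,0]}
    - {"delta_pos":[28.8,-25.6,5],"dr":[0.49,-1.15,0]}
    - {"delta_pos":[28.8,-25.6,5],"dr":[0.49,-1.15,0]}
    - {"delta_pos":[0,0,0],"dr":[0,0,0]}
    - {"delta_pos":[0,0,0],"dr":[0,0,0]}
  grip: 0

```text
time_s: 1.5
position: [0.5054, 0.2186, 0.3128]
tool_rot: [[0.272, 0.933, 0.237], [0.948, -0.302, 0.101], [0.166, 0.197, -0.966]]
ft_force: [-0.4, -0.1, 0.5]
grip_width: 0.0
```

```bash
python3 - <<'E'
from h import *
import json
c=env.get_calibration("wrist"); cv2.imwrite("pics/w1.png",env.get_image("wrist"))
c={k:np.array(v).tolist() for k,v in c.items()};json.dump(c,open("w1.json","w"))
s=env.observe();print(s["q"].round(1),s["position"],s["tool_rot"].round(3),s["time_s"]); V=np.array(c["view"]);print(-V[:3,:3].T@V[:3,3],V[2,:3],c["fx"])
for P in [(.5604,.2089,.1623),(.5408,.2345,.159)]: print(project(c,np.array(P),True))
E
```

```text
[  9.6  13.7  77.7   3.6  74.1 -64. ] [0.50491885 0.21922625 0.31292464] [[ 0.271  0.933  0.237]
 [ 0.948 -0.301  0.101]
 [ 0.166  0.197 -0.966]] 1.55
[0.40255611 0.22939334 0.41367468] [-0.51541567 -0.001327    0.85693928] 371.64829954431775
[299.49228456 246.34852307]
[322.50379353 213.79528253]
```

View pics/w1.png

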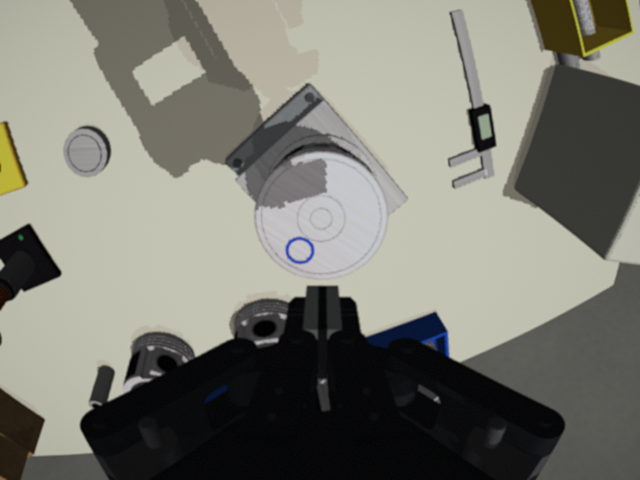

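The wrist view shows the blue ring at (300,250), the crown centre at (321,218), and the low base corners near (309,85) and (228,163). The predictions were within about 4 px.

```bash
python3 - <<'E'
from h import *
import json
c=json.load(open("w1.json")); im=cv2.imread("pics/w1.png"); hsv=cv2.cvtColor(im,cv2.COLOR_BGR2HSV)
m=cv2.inRange(hsv,(105,100,60),(130,255,255));m[:225]=0;m[275:]=0;m[:,:275]=0;m[:,325:]=0
e=cv2.fitEllipse(cv2.findNonZero(m));print("ring",e)
for z in(0,.01): 
    a,b=[onz(*ray(c,p,True),z) for p in((309,85),(227,163))];d=a-b
    print(z,a,b,np.linalg.norm(d),np.degrees(np.arctan2(-d[0],d[1])))
yaw=np.radians(23);n=np.array([-np.sin(np.pi/12)*np.cos(yaw),-np.sin(np.pi/12)*np.sin(yaw),np.cos(np.pi/12)])
T=env.get_calibration("top")
mk=tri(ray(c,e[0],True),ray(T,(249,257.2)));print(mk)
cr=tri(ray(c,(321,218),True),ray(T,(238.7,265)));print(cr)
# crown rim on plane
for P in [(387,215),(256,215),(321,279)]: print("r",np.linalg.norm(plane(*ray(c,P,True),cr[0],n)-cr[0]))
print("mark on plane",plane(*ray(c,e[0],True),cr[0],n), np.linalg.norm(plane(*ray(c,e[0],True),cr[0],n)-cr[0]))
E
```

```text
ring ((299.4283752441406, 250.02975463867188), (24.190526962280273, 26.05281639099121), 101.18462371826172)
0 [0.46766523 0.26763422 0.        ] [0.52293808 0.1507524  0.        ] 0.1292921012402396 25.309242268950005
0.01 [0.4660913 0.2667098 0.01     ] [0.52002801 0.15265344 0.01      ] 0.12616664767935973 25.30924226895004
(array([0.56058861, 0.20788564, 0.16689553]), np.float64(0.0006605866698426489))
(array([0.54105768, 0.23237471, 0.16423319]), np.float64(0.00015892123880135452))
r 0.05102040801702222
r 0.05045552377551331
r 0.051618689683783726
mark on plane [0.56094073 0.20815493 0.1666016 ] 0.031425192127962624
```

Emit:
arm_command:
  steps:
    - {"delta_pos":[7,2.5,-28.5],"dr":[0,0,0]}
    - {"delta_pos":[7,2.5,-28.5],"dr":[0,0,0]}
    - {"delta_pos":[7,2.5,-28.5],"dr":[0,0,0]}
    - {"delta_pos":[5,1.7,-20],"dr":[0,0,0]}
    - {"delta_pos":[3,0.9,-12],"dr":[0,0,0]}
    - {"delta_pos":[0,0,0],"dr":[0,0,0]}
    - {"delta_pos":[0.5,0.2,-2],"dr":[0,0,0]}
    - {"delta_pos":[0.5,0.2,-2],"dr":[0,0,0]}
    - {"delta_pos":[0.5,0.2,-2],"dr":[0,0,0]}
    - {"delta_pos":[0.5,0.2,-2],"dr":[0,0,0]}
    - {"delta_pos":[0,0,0],"dr":[0,0,0]}

```text
time_s: 2.65
position: [0.5364, 0.2299, 0.1878]
tool_rot: [[0.27, 0.933, 0.238], [0.948, -0.301, 0.101], [0.166, 0.198, -0.966]]
ft_force: [0.3, 0.3, 0.1]
grip_width: -0.0
```

Emit:
arm_command:
  steps:
    - {"delta_pos":[0.5,0.2,-2],"dr":[0,0,0]}
    - {"delta_pos":[0.5,0.2,-2],"dr":[0,0,0]}
    - {"delta_pos":[0.5,0.2,-2],"dr":[0,0,0]}
    - {"delta_pos":[0,0,0],"dr":[0,0,0]}

```text
time_s: 3.05
position: [0.5379, 0.2306, 0.1828]
tool_rot: [[0.27, 0.933, 0.239], [0.948, -0.301, 0.102], [0.167, 0.199, -0.966]]
ft_force: [-3.2, -1.8, 7.9]
grip_width: 0.0004
```

Emit:
arm_command:
  steps:
    - {"delta_pos":[0.25,0.1,-1],"dr":[0,0,0]}
    - {"delta_pos":[0.25,0.1,-1],"dr":[0,0,0]}
    - {"delta_pos":[0.25,0.1,-1],"dr":[0,0,0]}
    - {"delta_pos":[0.25,0.1,-1],"dr":[0,0,0]}
    - {"delta_pos":[0,0,0],"dr":[0,0,0]}

```text
time_s: 3.55
position: [0.5388, 0.231, 0.1789]
tool_rot: [[0.27, 0.933, 0.239], [0.948, -0.301, 0.102], [0.167, 0.199, -0.966]]
ft_force: [-5.2, -1.7, 9.2]
grip_width: -0.0001
```

Emit:
arm_command:
  steps:
    - {"delta_pos":[0.25,0.1,-1],"dr":[0,0,0]}
    - {"delta_pos":[0.25,0.1,-1],"dr":[0,0,0]}
    - {"delta_pos":[0,0,0],"dr":[0,0,0]}

```text
time_s: 3.85
position: [0.5393, 0.2312, 0.1769]
tool_rot: [[0.27, 0.933, 0.239], [0.948, -0.301, 0.102], [0.167, 0.199, -0.966]]
ft_force: [-5.4, -1.3, 9.3]
grip_width: 0.0001
```

Emit:
arm_command:
  steps:
    - {"delta_pos":[0.25,0.1,-1],"dr":[0,0,0]}
    - {"delta_pos":[0,0,0],"dr":[0,0,0]}

```text
time_s: 4.05
position: [0.5396, 0.2313, 0.176]
tool_rot: [[0.27, 0.933, 0.239], [0.948, -0.301, 0.102], [0.167, 0.199, -0.966]]
ft_force: [-5.6, -2.2, 9.7]
grip_width: -0.0001
```

Emit:
arm_command:
  steps:
    - {"delta_pos":[0.25,0.1,-1],"dr":[0,0,0]}
    - {"delta_pos":[0.25,0.1,-1],"dr":[0,0,0]}
    - {"delta_pos":[0,0,0],"dr":[0,0,0]}

```text
time_s: 4.35
position: [0.5398, 0.2314, 0.1759]
tool_rot: [[0.269, 0.932, 0.241], [0.948, -0.3, 0.102], [0.167, 0.201, -0.965]]
ft_force: [-14.5, -5.1, 26.4]
grip_width: -0.0001
```

Emit:
arm_command:
  steps:
    - {"delta_pos":[0.25,0.1,-1],"dr":[0,0,0]}
    - {"delta_pos":[0,0,0],"dr":[0,0,0]}

```text
time_s: 4.55
position: [0.5399, 0.2314, 0.1758]
tool_rot: [[0.269, 0.932, 0.241], [0.948, -0.3, 0.102], [0.167, 0.202, -0.965]]
ft_force: [-19.8, -7.5, 34.8]
grip_width: -0.0002
```

Force rose to 40 N with no further motion, so it has hit the hard stop. I'll retreat, open the gripper and look again.

Emit:
arm_command:
  steps:
    - {"delta_pos":[-1,-0.4,4],"dr":[0,0,0]}
    - {"delta_pos":[-5,-2,20],"dr":[0,0,0]}
    - {"delta_pos":[-8.5,-3.5,35],"dr":[0,0,0]}
    - {"delta_pos":[-8.5,-3.5,35],"dr":[0,0,0]}
    - {"delta_pos":[-8.5,-3.5,35],"dr":[0,0,0]}
    - {"delta_pos":[0,0,0],"dr":[0,0,0]}
    - {"delta_pos":[0,0,0],"dr":[0,0,0]}

```text
time_s: 5.25
position: [0.5088, 0.2186, 0.301]
tool_rot: [[0.27, 0.933, 0.239], [0.948, -0.301, 0.102], [0.167, 0.199, -0.966]]
ft_force: [0.3, -0.5, 0.0]
grip_width: 0.0005
```

```bash
python3 - <<'E'
from h import *
import json
c=env.get_calibration("wrist"); im=env.get_image("wrist"); cv2.imwrite("pics/w2.png",im)
json.dump({k:np.array(v).tolist() for k,v in c.items()},open("w2.json","w"))
s=env.observe();print(s["position"],s["ft_force"],s["time_s"])
yaw=np.radians(24.5);n=np.array([-np.sin(np.pi/12)*np.cos(yaw),-np.sin(np.pi/12)*np.sin(yaw),np.cos(np.pi/12)])
print("n",n)
tip=np.array([.5452,.2336,.1545])
hsv=cv2.cvtColor(im,cv2.COLOR_BGR2HSV)
m=cv2.inRange(hsv,(105,100,60),(130,255,255))
p=project(c,np.array([.561,.208,.157]),True).astype(int);k=np.zeros_like(m);cv2.circle(k,p.tolist(),28,255,-1);m&=k
e=cv2.fitEllipse(cv2.findNonZero(m));print("pred",p,"ring",e)
mk=plane(*ray(c,e[0],True),tip,n);print("mark on contact plane",mk)
t=env.get_image("top");cv2.imwrite("pics/top1.png",t);T=env.get_calibration("top")
h=cv2.cvtColor(t,cv2.COLOR_BGR2HSV);mm=cv2.inRange(h,(105,60,60),(130,255,255));mm[:235]=0;mm[:,:230]=0;mm[280:]=0;mm[:,270:]=0
q=cv2.findNonZero(mm)
if q is not None and len(q)>4:
    (x,y),r=cv2.minEnclosingCircle(q);print("top ring",x,y,r,tri(ray(c,e[0],True),ray(T,(x,y))),plane(*ray(T,(x,y)),tip,n))
E
```

```text
[0.50871609 0.21860666 0.2999069 ] [-0.96083788 -0.37614436  0.21823632] 5.3
n [-0.23551531 -0.10733051  0.96592583]
pred [297 247] ring ((300.3411865234375, 249.3775177001953), (24.36966896057129, 26.27691078186035), 99.20732116699219)
mark on contact plane [0.56357296 0.20927728 0.1562771 ]
top ring 249.0 256.0 4.472236156463623 (array([0.56369184, 0.20939571, 0.15619885]), np.float64(0.00027903760941940144)) [0.5637407  0.20950164 0.15634292]
```

Emit:
arm_command:
  steps:
    - {"delta_pos":[2.5,-40.6,-3],"dr":[-0.59,1.39,0]}
    - {"delta_pos":[2.5,-40.6,-3],"dr":[-0.59,1.39,0]}
    - {"delta_pos":[2.5,-40.6,-3],"dr":[-0.59,1.39,0]}
    - {"delta_pos":[2.5,-40.6,-3],"dr":[-0.59,1.39,0]}
    - {"delta_pos":[2.5,-40.6,-3],"dr":[-0.59,1.39,0]}
    - {"delta_pos":[2.5,-40.6,-3],"dr":[-0.59,1.39,0]}
    - {"delta_pos":[2.5,-40.6,-3],"dr":[-0.59,1.39,0]}
    - {"delta_pos":[2.5,-40.6,-3],"dr":[-0.59,1.39,0]}
    - {"delta_pos":[2.5,-40.6,-3],"dr":[-0.59,1.39,0]}
    - {"delta_pos":[2.5,-40.6,-3],"dr":[-0.59,1.39,0]}
    - {"delta_pos":[0,0,0],"dr":[0,0,0]}
    - {"delta_pos":[0,0,0],"dr":[0,0,0]}
  grip: 0.8

```text
time_s: 6.55
position: [0.5338, -0.1878, 0.2691]
tool_rot: [[0.292, 0.956, -0.004], [0.956, -0.292, 0.002], [0.0, -0.005, -1.0]]
ft_force: [0.5, 0.2, -0.1]
grip_width: 0.0685
```

```bash
python3 - <<'E'
from h import *
import json
c=env.get_calibration("wrist"); im=env.get_image("wrist"); cv2.imwrite("pics/w3.png",im)
s=env.observe();print(s["position"],s["tool_rot"].round(3),s["q"].round(1),s["grip_width"],s["time_s"])
hsv=cv2.cvtColor(im,cv2.COLOR_BGR2HSV)
print("pred top",project(c,np.array([.5338,-.1873,.172]),True),"collar",project(c,np.array([.5338,-.1873,.082]),True))
print(blobs(cv2.inRange(hsv,(0,170,90),(14,255,255)),30))
E
```

```text
[ 0.53380079 -0.1869862   0.26968253] [[ 0.291  0.957 -0.003]
 [ 0.957 -0.291  0.001]
 [ 0.    -0.004 -1.   ]] [ -31.3   22.9   69.9   -0.    87.4 -104.4] 0.06853893455334667 6.6
pred top [324.64793806 243.91559794] collar [323.98430906 208.17058818]
[(868, [322.7, 242.4], [305, 226, 38, 35])]
```

View pics/w3.png

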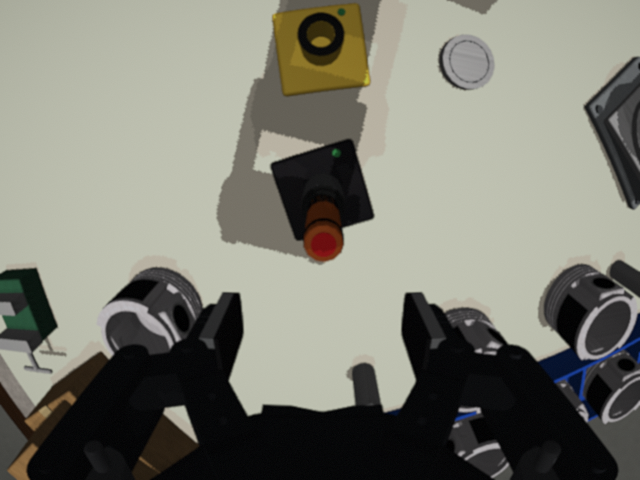

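The wrist view shows the probe top at (322,243), 2 px from the prediction, and it is the only orange part, in the black dock. The yellow dock at (320,38) is the decoy. I'll descend and grasp.

Emit:
arm_command:
  steps:
    - {"delta_pos":[0,0,-30],"dr":[0,0,0]}
    - {"delta_pos":[0,0,-30],"dr":[0,0,0]}
    - {"delta_pos":[0,0,-30],"dr":[0,0,0]}
    - {"delta_pos":[0,0,-20],"dr":[0,0,0]}
    - {"delta_pos":[0,0,-11],"dr":[0,0,0]}
    - {"delta_pos":[0,0,0],"dr":[0,0,0]}
    - {"delta_pos":[0,0,0],"dr":[0,0,0]}

```text
time_s: 7.3
position: [0.5343, -0.1871, 0.1507]
tool_rot: [[0.29, 0.957, -0.001], [0.957, -0.29, -0.001], [-0.001, -0.0, -1.0]]
ft_force: [0.2, 0.1, 0.4]
grip_width: 0.0688
```

Emit:
arm_command:
  steps:
    - {"delta_pos":[0,0,0],"dr":[0,0,0]}
    - {"delta_pos":[0,0,0],"dr":[0,0,0]}
    - {"delta_pos":[0,0,0],"dr":[0,0,0]}
    - {"delta_pos":[0,0,0],"dr":[0,0,0]}
    - {"delta_pos":[0,0,0],"dr":[0,0,0]}
    - {"delta_pos":[0,0,0],"dr":[0,0,0]}
    - {"delta_pos":[0,0,0],"dr":[0,0,0]}
  grip: 0
  squeeze: 60

```text
time_s: 8.0
position: [0.5341, -0.1873, 0.1506]
tool_rot: [[0.291, 0.957, -0.001], [0.957, -0.291, -0.001], [-0.001, -0.0, -1.0]]
ft_force: [-0.9, 1.5, 6.4]
grip_width: 0.0247
```

Emit:
arm_command:
  steps:
    - {"delta_pos":[0,0,10],"dr":[0,0,0]}
    - {"delta_pos":[0,0,20],"dr":[0,0,0]}
    - {"delta_pos":[0,0,30],"dr":[0,0,0]}
    - {"delta_pos":[0,0,30],"dr":[0,0,0]}
    - {"delta_pos":[0,0,30],"dr":[0,0,0]}
    - {"delta_pos":[0,0,30],"dr":[0,0,0]}
    - {"delta_pos":[0,0,20],"dr":[0,0,0]}
    - {"delta_pos":[0,0,10],"dr":[0,0,0]}
    - {"delta_pos":[0,0,0],"dr":[0,0,0]}
    - {"delta_pos":[0,0,0],"dr":[0,0,0]}
    - {"delta_pos":[0,0,0],"dr":[0,0,0]}

```text
time_s: 9.1
position: [0.5336, -0.1872, 0.3284]
tool_rot: [[0.291, 0.957, -0.004], [0.957, -0.291, 0.001], [-0.0, -0.004, -1.0]]
ft_force: [0.8, 0.7, -1.2]
grip_width: 0.0248
```

Emit:
arm_command:
  steps:
    - {"delta_pos":[-0.4,19,-1],"dr":[0.31,-0.68,0]}
    - {"delta_pos":[-0.4,19,-1],"dr":[0.31,-0.68,0]}
    - {"delta_pos":[-0.4,19,-1],"dr":[0.31,-0.68,0]}
    - {"delta_pos":[-0.4,19,-1],"dr":[0.31,-0.68,0]}
    - {"delta_pos":[-0.4,19,-1],"dr":[0.31,-0.68,0]}
    - {"delta_pos":[-0.4,19,-1],"dr":[0.31,-0.68,0]}
    - {"delta_pos":[-0.4,19,-1],"dr":[0.31,-0.68,0]}
    - {"delta_pos":[-0.4,19,-1],"dr":[0.31,-0.68,0]}
    - {"delta_pos":[-0.4,19,-1],"dr":[0.31,-0.68,0]}
    - {"delta_pos":[-0.4,19,-1],"dr":[0.31,-0.68,0]}
    - {"delta_pos":[-0.4,19,-1],"dr":[0.31,-0.68,0]}
    - {"delta_pos":[-0.4,19,-1],"dr":[0.31,-0.68,0]}
    - {"delta_pos":[-0.4,19,-1],"dr":[0.31,-0.68,0]}
    - {"delta_pos":[-0.4,19,-1],"dr":[0.31,-0.68,0]}
    - {"delta_pos":[-0.4,19,-1],"dr":[0.31,-0.68,0]}
    - {"delta_pos":[-0.4,19,-1],"dr":[0.31,-0.68,0]}
    - {"delta_pos":[-0.4,19,-1],"dr":[0.31,-0.68,0]}
    - {"delta_pos":[-0.4,19,-1],"dr":[0.31,-0.68,0]}
    - {"delta_pos":[-0.4,19,0],"dr":[0.31,-0.68,0]}
    - {"delta_pos":[-0.4,18,0],"dr":[0.31,-0.68,0]}

```text
time_s: 11.1
position: [0.5252, 0.1934, 0.3118]
tool_rot: [[0.27, 0.934, 0.233], [0.948, -0.301, 0.108], [0.171, 0.192, -0.966]]
ft_force: [-0.5, -0.3, -2.5]
grip_width: 0.025
```

```bash
python3 - <<'E'
from h import *
c=env.get_calibration("wrist"); im=env.get_image("wrist")
s=env.observe();R=s["tool_rot"];p=s["position"];print(p,R.round(4),s["grip_width"],s["ft_force"],s["time_s"])
tip=p+R[:,2]*.1305;n=np.array([-.2355,-.1073,.9659]);mk=np.array([.5636,.2093,.1563])
d=tip-mk;print("tip",tip,"height",d@n,"lateral",d-(d@n)*n,"ang",np.degrees(np.arccos(-R[:,2]@n)))
a=project(c,tip,True);b=project(c,mk,True);print("px tip,mark",a,b)
cv2.imwrite("pics/w4.png",cv2.resize(im[130:350,200:440],None,fx=3.0,fy=2.7))
# other views
t=env.get_image("scene");S=env.get_calibration("scene");print(project(S,tip),project(S,mk))
cv2.imwrite("pics/s4full.png",t);cv2.imwrite("pics/w4full.png",im)
x,y=project(S,mk).astype(int);cv2.imwrite("pics/s4.png",cv2.resize(t[y-90:y+50,x-70:x+70],None,fx=4,fy=4,interpolation=cv2.INTER_CUBIC)); print(x-70,y-90)
E
```

```text
[0.52477799 0.19530458 0.31180364] [[ 0.2684  0.9346  0.2336]
 [ 0.9478 -0.2995  0.1094]
 [ 0.1722  0.192  -0.9662]] 0.02503132020809865 [-0.75738946  1.60715645 -1.95066123] 11.15
tip [0.55526178 0.20958108 0.18571966] height 0.030349943117629792 lateral [-0.00119081  0.00353763  0.00010465] ang 0.4853646544306199
px tip,mark [326.40025028 225.81240742] [322.12681154 217.04923585]
[404.64526011 217.6481665 ] [402.01320582 230.56327547]
332 140
```

View pics/w4.png

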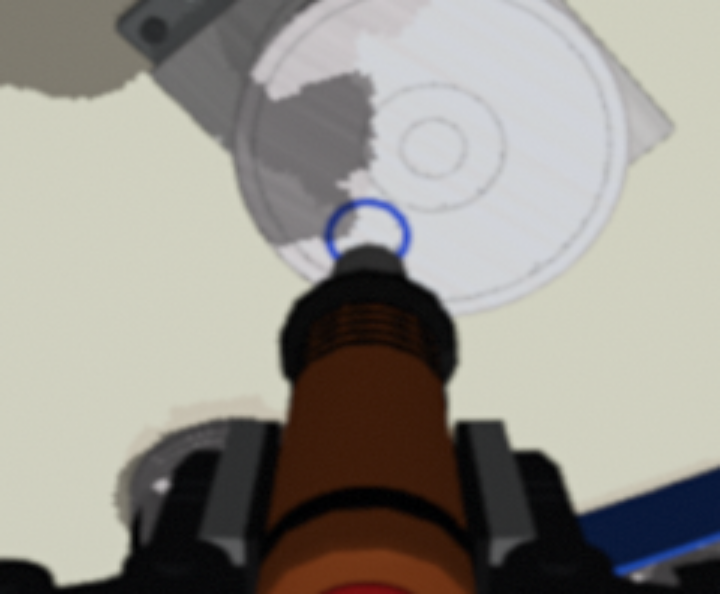

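View pics/s4.png

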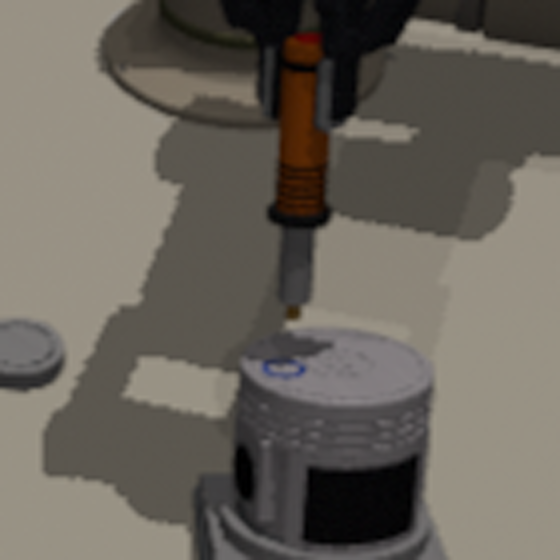

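The wrist crop shows the sleeve just below the ring. The scene crop has the nose at full-frame pixel (405,219) and the ring at (403,232); tip minus ring matches the prediction within 0.3 px. The arm was still settling when the picture was taken, so I'll wait and measure once more.

Emit:
arm_command:
  steps:
    - {"delta_pos":[0,0,0],"dr":[0,0,0]}
    - {"delta_pos":[0,0,0],"dr":[0,0,0]}
    - {"delta_pos":[0,0,0],"dr":[0,0,0]}

```text
time_s: 11.5
position: [0.526, 0.1911, 0.3118]
tool_rot: [[0.271, 0.934, 0.233], [0.947, -0.302, 0.106], [0.17, 0.192, -0.967]]
ft_force: [0.3, -0.1, -1.7]
grip_width: 0.0247
```

```bash
cat > chk.py <<'E'
from h import *
c=env.get_calibration("wrist")
s=env.observe();R=s["tool_rot"];p=s["position"];print(p,s["grip_width"],s["ft_force"],s["time_s"])
tip=p+R[:,2]*.1305;n=np.array([-.2355,-.1073,.9659]);mk=np.array([.5636,.2093,.1563])
d=tip-mk;print("tip",tip,"height",d@n,"lateral mm",1e3*(d-(d@n)*n),"ang",np.degrees(np.arccos(-R[:,2]@n)))
print("px tip,mark",project(c,tip,True),project(c,mk,True),"axis at collar",project(c,p+R[:,2]*.07,True))
E
python3 - <<'E'
from chk import *
im=env.get_image("wrist");cv2.imwrite("pics/w5full.png",im)
hsv=cv2.cvtColor(im,cv2.COLOR_BGR2HSV)
m=cv2.inRange(hsv,(105,100,60),(130,255,255));k=np.zeros_like(m);cv2.circle(k,project(c,mk,True).astype(int).tolist(),22,255,-1);m&=k
q=cv2.findNonZero(m);print("ring bbox",cv2.boundingRect(q),cv2.fitEllipse(q))
o=cv2.inRange(hsv,(0,150,40),(18,255,255))
for y in(270,290,310,330): 
    x=np.flatnonzero(o[y,240:400])+240; print(y,x.min() if len(x) else None,x.max() if len(x) else None)
g=cv2.cvtColor(im,cv2.COLOR_BGR2GRAY)
for y in(225,230,240,250):
    x=np.flatnonzero(g[y,290:360]<90)+290;print("dark",y,x.min() if len(x) else None,x.max() if len(x) else None)
E
```

```text
[0.52597921 0.191112   0.31184609] 0.024724710275995505 [ 0.31298288 -0.06565882 -1.74908301] 11.5
tip [0.55639415 0.20499177 0.1857012 ] height 0.030557865326244337 lateral mm [-0.00947013 -1.02936644 -0.11464564] ang 0.4827732256503559
px tip,mark [323.61947382 227.27315295] [324.81772725 215.32861377] axis at collar [323.98932633 260.08904374]
ring bbox (311, 202, 29, 24) ((324.79296875, 215.1622772216797), (24.890695571899414, 26.271427154541016), 81.853515625)
270 300 345
290 295 348
310 292 352
330 294 350
dark 225 314 333
dark 230 311 334
dark 240 300 345
dark 250 295 350
```

Ring measured at (324.8,215.2), as predicted. The probe axis sits about 1 px to the left, so I'll shift about 1.9 mm along tool x and then descend 27 mm along the crown normal.

Emit:
arm_command:
  steps:
    - {"delta_pos":[0.5,1.8,0.3],"dr":[0,0,0]}
    - {"delta_pos":[1.2,0.5,-5],"dr":[0,0,0]}
    - {"delta_pos":[1.2,0.5,-5],"dr":[0,0,0]}
    - {"delta_pos":[1.2,0.6,-5],"dr":[0,0,0]}
    - {"delta_pos":[1.2,0.6,-5],"dr":[0,0,0]}
    - {"delta_pos":[0.8,0.4,-3],"dr":[0,0,0]}
    - {"delta_pos":[0.7,0.3,-3],"dr":[0,0,0]}
    - {"delta_pos":[0,0,0],"dr":[0,0,0]}
    - {"delta_pos":[0,0,0],"dr":[0,0,0]}
    - {"delta_pos":[0,0,0],"dr":[0,0,0]}

```text
time_s: 12.55
position: [0.5327, 0.1964, 0.2864]
tool_rot: [[0.27, 0.934, 0.233], [0.948, -0.301, 0.107], [0.17, 0.192, -0.966]]
ft_force: [-0.4, -0.4, -2.1]
grip_width: 0.0248
```

```bash
python3 chk.py
```

```text
[0.53274161 0.19635784 0.28638363] 0.02475505610785906 [-0.43094838 -0.43944616 -2.14653593] 12.55
tip [0.56321172 0.21027898 0.16025661] height 0.003808085072578611 lateral mm [0.50851961 1.38758878 0.27837978] ang 0.473998612675421
px tip,mark [323.63181755 227.26770518] [321.5332649  225.53217742] axis at collar [324.00519123 260.080796  ]
```

Emit:
arm_command:
  steps:
    - {"delta_pos":[0.24,0.1,-1],"dr":[0,0,0]}
    - {"delta_pos":[0.24,0.1,-1],"dr":[0,0,0]}
    - {"delta_pos":[0.24,0.1,-1],"dr":[0,0,0]}
    - {"delta_pos":[0,0,0],"dr":[0,0,0]}
    - {"delta_pos":[0,0,0],"dr":[0,0,0]}

```text
time_s: 13.05
position: [0.5334, 0.1967, 0.2831]
tool_rot: [[0.27, 0.934, 0.233], [0.948, -0.301, 0.107], [0.17, 0.192, -0.967]]
ft_force: [-0.4, -0.8, -1.3]
grip_width: 0.0246
```

Emit:
arm_command:
  steps:
    - {"delta_pos":[0.24,0.1,-1],"dr":[0,0,0]}
    - {"delta_pos":[0,0,0],"dr":[0,0,0]}
    - {"delta_pos":[0,0,0],"dr":[0,0,0]}

```text
time_s: 13.35
position: [0.5337, 0.1967, 0.2823]
tool_rot: [[0.27, 0.934, 0.233], [0.948, -0.301, 0.107], [0.17, 0.192, -0.967]]
ft_force: [-1.2, -0.4, 0.1]
grip_width: 0.0246
```

Emit:
arm_command:
  steps:
    - {"delta_pos":[0.24,0.1,-1],"dr":[0,0,0]}
    - {"delta_pos":[0,0,0],"dr":[0,0,0]}
    - {"delta_pos":[0,0,0],"dr":[0,0,0]}

```text
time_s: 13.65
position: [0.5339, 0.1969, 0.2812]
tool_rot: [[0.27, 0.934, 0.233], [0.948, -0.301, 0.107], [0.17, 0.192, -0.967]]
ft_force: [-0.7, -1.0, 1.2]
grip_width: 0.0249
```

Emit:
arm_command:
  steps:
    - {"delta_pos":[0.24,0.1,-1],"dr":[0,0,0]}
    - {"delta_pos":[0.24,0.1,-1],"dr":[0,0,0]}
    - {"delta_pos":[0,0,0],"dr":[0,0,0]}
    - {"delta_pos":[0,0,0],"dr":[0,0,0]}
    - {"delta_pos":[0,0,0],"dr":[0,0,0]}
    - {"delta_pos":[0,0,0],"dr":[0,0,0]}

```text
time_s: 14.25
position: [0.5344, 0.197, 0.2792]
tool_rot: [[0.27, 0.934, 0.233], [0.948, -0.301, 0.107], [0.17, 0.192, -0.967]]
ft_force: [-1.3, 0.2, 1.8]
grip_width: 0.0249
```

```bash
python3 - <<'E'
from chk import *
im=env.get_image("wrist");a=cv2.resize(im[170:290,260:390],None,fx=3,fy=3,interpolation=cv2.INTER_CUBIC)
t=env.get_image("scene");b=cv2.resize(t[180:270,370:450],(320,360),interpolation=cv2.INTER_CUBIC)
cv2.imwrite("pics/fin.png",np.hstack([a,b]))
t=env.get_image("top");cv2.imwrite("pics/topfin.png",t)
f=[]
for i in range(6): f.append(env.observe()["ft_force"]); env.get_image("top")
print(np.mean(f,0))
E
```

```text
[0.53441438 0.19704015 0.27919223] 0.02486784698220577 [-1.34974706  0.20443022  1.77704491] 14.25
tip [0.5648394  0.21096189 0.15305439] height -0.0036051330205223 lateral mm [0.39039371 1.27506032 0.23658994] ang 0.4795381316473793
px tip,mark [323.59807586 227.27904249] [321.67356168 228.78258605] axis at collar [323.96294847 260.09791986]
[-0.82206651 -0.24276149  1.59024917]
```

View pics/fin.png

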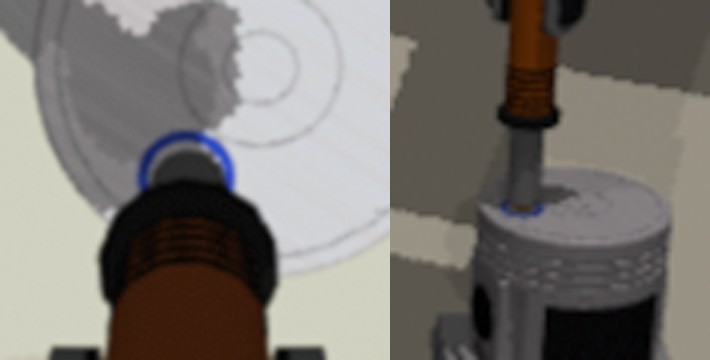

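The wrist crop shows the sleeve centred on the ring in x, at crop x 185 against 187. The scene crop shows the ring around the nose at crop (522,208). Net force is about 3.5 N, which fits the nose being half in. Handing in.

```bash
python3 -c "
from rig import env
print(env.observe()['time_s']);print(env.close_job())"
```

```text
14.7
the job is handed in; nothing more can be done
None
```

I pressed the piston home, took the orange probe out of the black dock, and handed the job in at 14.7 s with the probe still pressed on the blue ring. No verdict was reported, so the results below are my own checks.

- **Piston seated:** during the press the push stayed near 11 N while the piston slid. It then rose to about 40 N with no further movement, which I took as the hard stop. I read seating from that alone and did not measure the gap.
- **Probe position:** at the end the modelled nose tip was about 1.4 mm sideways from the mark. The offset is deliberate: the wrist image had shown the probe sitting about 1 px off in the grip. The closing images showed the nose inside the ring.
- **Probe angle:** the tool axis was about 0.5° from the crown normal I estimated from the images. I did not measure the probe's own axis separately.
- **Pressure:** the net contact force was about 3.5 N. Depth worked out from arm travel since contact, together with that force, puts the nose 3.6–4 mm in.
- **Grip:** the gripper was holding at 25 mm opening with 60 N set.
- **Other parts:** I steered clear of the other parts and felt no unexpected contact, but I did not compare their positions before and after.

No check failed. The one mismatch was a picture taken while the arm was still settling, about 2 mm off, and I repeated it once the arm was still.

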